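Index the long bolt to the length gauge and hold it

ROBOT

A 7-joint arm with a two-finger parallel gripper is mounted at the origin on a cart in front of the work surface, level with it; the furniture and walls round the work are solid. World frame = base frame: x ahead of the robot, y to its left, z up, the work surface at z = 0. Lengths are in m, angles in rad, forces in N, time in s.
With the tool pointing down it reaches from about 0.35 to 0.9 m from the base axis. Payload 8.1 kg.
Tool frame: the origin (TCP) lies on the centre line of the jaws, within the pads' length; the fingertips stand 11 mm ahead of it and the grasp point (between the pads) lies 8 mm behind it; z points along the fingers, y is the direction in which the jaws open and shut (so a half turn about z gives the same grasp; the last joint's range is limited). The gripper opens to 92 mm and grips with 3 to 60 N. Pads are 19 mm wide; open, the fingers measure 130 mm over their backs; the gripper's body (75 mm by 190 mm) begins 47 mm behind the grasp point.
Start: joints at [-1.227, 0.434, 0.025, 1.573, -0.012, 1.134, -0.075], TCP at [0.27, 0.564, 0.238] pointing down, gripper open.
Joint ranges: [-2.62, 2.62], [-0.44, 2.09], [-1.27, 1.32], [0.08, 2.57], [-1.32, 4.46], [0.12, 2], [-2.74, 2.74]. Speed limits (rad/s): [2.22, 2.22, 3.01, 3.01, 3.14, 3.14, 3.14].

INTERFACE

Orientations are given as a rotation vector (axis times angle).
In Python, from cell import robot gives the robot as it stands. Calls block until the motion is done:
- robot.reach(position, orientation): joint-space move of the TCP to a pose.
- robot.movel(position, feed=0.15, frame=None, force_limit=None): straight line of the TCP; frame=None keeps the orientation; feed is the mean speed in m/s. With force_limit (N) it stops when the force on the tool has changed by that much, and returns True; else False.
- robot.set_joints(angles): joint-space move.
- robot.gripper_to(opening, f_grip=None): opening from 0.0 (shut) to 1.0 (fully open); f_grip is the grip in N (None keeps the last); returns when the fingers have stopped.
- robot.sleep(seconds).
- robot.inverse_kinematics(position, orientation): joint angles nearest the present ones, or None.
- robot.snapshot(name): name is "side" or "top" or "wrist"; returns the picture (400x640x3 uint8, blue, green, red); there is no depth.
- robot.camera_model(name): a dict with "vfov" (degrees; the focal length in pixels is half the picture's height over the tangent of half this angle, whatever the lens; pixels are square), "cx", "cy" (the principal point, pixels), "R" (3x3) and "t" (3): a world point X has camera coordinates R X + t; the wrist camera has in their place "mount" (4x4, takes a point from camera to tool coordinates, whose origin is the TCP and whose axes are the flange's). Camera axes: x right, y down, z forward; pixel columns grow to the right and rows downward; lengths in m; the calibration is good to about 2 mm. The wrist camera is an equidistant fisheye: a pixel r from the principal point sees the ray r / f radians off the axis. A picture is of the moment at which its call begins: read the wrist's pose just before it. camera_model takes no time and is no camera call.
A pose or a line that the arm cannot do raises robot.PlanningError and nothing moves.
- robot.sign_off(): hands the job in, once; it reports no verdict.
Trained networks look in the newest picture that a camera, given by its name, has taken for a name from the list of things; names that differ only in an ending like _2 or _b are one class to them, and where a whole thing is asked for, a point or a joint stands for the part that bears it (a point fixed in the world has none). Each returns a list of dicts, best first, with "p" (0 to 1); they miss things now and then, are a little off and sometimes report something else, mostly with a low value. They report only what shows in the picture. A call takes as long as a camera call. They do not tell look-alikes from the thing itself.
- robot.find_in(label, camera): "centre" ([column, row] in pixels, amid what is visible of it).
- robot.cut_out(label, camera): "region" (400x640 bool, what is visible of it) and "centre" ([column, row] in pixels, amid what is visible of it).
Readings, each from a call of its own:
- robot.get_clock(): time.
- robot.get_qpos(): joint angles.
- robot.get_qvel(): joint speeds.
- robot.get_joint_torque(): joint torques, N m.
- robot.get_ee_pos(): TCP position.
- robot.get_orientation(): TCP orientation.
- robot.get_force(): force on the tool from outside, world axes, zero at the start.
- robot.get_torque(): the same for the moment, N m.
- robot.get_grip_width(): opening from 0.0 (shut) to 1.0 (fully open).
Only numpy, scipy, OpenCV 4.12 (cv2) and the standard library are available. Lean on these libraries where they do the work, as an engineer would, in place of code of your own. Each camera call takes 0.05 s, during which the arm holds its last target. There are 200 camera calls.

TASK

Bring the longer of the two bolts standing in the indexing dial under the gauge anvil: see on which side of the gauge it stands, take the dial's black tee knob and turn it the short way, so that this bolt travels towards the gauge, counting the detent clicks by feel and stopping at the third, no further. Do not touch the bolts or bring the short bolt to the gauge, and leave the gauge block and the hex key beside the dial where they are. Finish with the ball seated in the third notch and the gripper still closed on the knob, holding the dial still, so that I can try the feeler under the anvil.

Things in the scene. Friction and masses are not known exactly. Their poses are not given: they have to be found in the camera images.
- knob (a point): The dial's tee knob: a black bar 62 mm long, 18 mm wide, 30 mm high, on a slim steel stem, fixed to the dial and turning with it. The point is the bar's centre, on the dial's axis, 160 mm above the bench; x along its length, y across its width, z up. Nothing else on the fixture is as high: the gauge arm ends 136 mm above the bench and starts 66 mm from the axis.
- dial (a joint): Turn of the dial (rad), anticlockwise from above positive; 0 at the start, resting in a notch. A spring ball rides on its scalloped rim of 18 notches, one every 20 degrees (0.349 rad). Each pulls the dial in from either side (up to 0.2 N m), with a crest half-way between. The third click is at 1.047 rad, either way. Limits 1.75 rad either way.
- dial_top (a point): Centre of the dial's upper face, on its axis, 41 mm above the bench; fixed, x points to the gauge. The dial is a steel disc 204 mm across with six black plastic cups (nests) 76 mm from the axis, 60 degrees apart; one lies under the gauge at the start and at every third click. It turns on a grey base bolted to the bench.
- anvil (a point): Lower end of the gauge anvil, a steel stud 13 mm across pointing down from an aluminium arm on a post at the edge of the dial, 107 mm above the bench and 76 mm from the dial's axis; fixed. A nest lies straight below it.
- bolt_long_c (a point): The long hex bolt (63 mm long, shank 12 mm, head 22 mm across corners), loose, standing on its head in the nest one place (60 degrees, three clicks) to the left or to the right of the gauge; the point is half-way up. z points up. Under the anvil its top clears it by 3 mm.
- bolt_short_c (a point): The short hex bolt (48 mm long, otherwise alike), loose, standing on its head in the nest one place to the other side of the gauge; the point is half-way up. z points up.
- setting_block: Loose steel gauge block, 9 x 30 x 45 mm, standing on the bench beside the gauge post. Origin under its centre. To be left alone.
- allen_key: Loose hex key, 31 x 93 x 7 mm, lying on the bench to the left of the dial. Origin under its centre. To be left alone.
There are look-alikes about, which are no part of the job. Leave any blue or yellow look-alike of the part that bears bolt_short_c alone.

How it is judged:
On the way, in this order (a step that is already met when the one before it is completed fails the run):
1. the fingers hold the knob, the dial still in its first notch (contact force between the fingers and dial above 6 N and distance between the grasp point and knob below 0.035 m and value of joint dial between -0.12 and 0.12 rad), for 0.2 s.
2. the dial is past its second stop, turned by the knob (contact force between the fingers and dial above 6 N and distance between the grasp point and knob below 0.035 m and (value of joint dial above 0.7 rad or value of joint dial below -0.7 rad)).
At the end, for the whole second after the job is handed in: The dial rests still in the third notch, 60 degrees (within 4) from its start; the long bolt is upright and within 9 mm of the anvil's axis seen from above, the short bolt is upright; the fingers still grip the knob (over 6 N, grasp point within 35 mm of its centre) through the last second ((value of joint dial between 0.977 and 1.117 rad or value of joint dial between -1.117 and -0.977 rad) and horizontal distance between bolt_long_c and anvil below 0.009 m and angle between each of bolt_long_c, bolt_short_c's own z axis and vertical below 0.15 rad and velocity of joint dial between -0.05 and 0.05 rad/s and contact force between the fingers and dial above 6 N and distance between the grasp point and knob below 0.035 m); the arm keeps its last pose, push and grip.
It fails at once if the dial was turned beyond the third stop, most of the way to the fourth (value of joint dial above 1.25 rad or value of joint dial below -1.25 rad).
It fails at once if the short bolt was brought to the gauge (horizontal distance between bolt_short_c and anvil below 0.02 m).
It fails at once if a bolt was tipped or knocked out of its nest (angle between any of bolt_long_c, bolt_short_c's own z axis and vertical above 0.35 rad).
It fails at once if the robot touched a bolt (contact force between the fingers and bolt_long above 0.5 N or contact force between the fingers and bolt_short above 0.5 N).
It fails at once if the gauge block or the hex key beside the dial was moved (distance of any of setting_block, allen_key from where it was at the start of the episode above 0.03 m).
It also fails if it takes over 51 s, if anything falls off the work surface, if the arm or the gripper's body presses on something with over 40 N, if the wrist force passes 120 N, or if a joint passes its speed limit or range.

## Working session

There is one attempt and no reset: what is moved stays moved. The work goes in short steps, each a Python script; the robot and the scene stay as the last script left them, time stands still between calls to the robot, and variables do not carry over. Pictures are saved under pics/ and viewed, about 8 in all and at most 12, crops included, and the job is handed in when it is done.

```bash
ls; mkdir -p pics; python3 - <<'E'
from cell import robot
import cv2, numpy as np
for c in ("side","top"):
    im=robot.snapshot(c); cv2.imwrite(f"pics/{c}0.png",im)
    m=robot.camera_model(c); print(c,m)
    for l in ("knob","bolt_long_c","bolt_short_c","anvil","dial"):
        print(c,l,[(np.round(d["centre"]).tolist(),round(d["p"],2)) for d in robot.find_in(l,c)])
print(robot.get_clock(),robot.get_orientation(),robot.get_force())
E
```

```text
pics
side {'vfov': 45.296425924111915, 'cx': 318.43160698017886, 'cy': 192.21091537821388, 'R': array([[-0.97826413, -0.20587459, -0.02479798],
       [-0.05821488,  0.38744457, -0.92005311],
       [ 0.19902341, -0.89861135, -0.39100809]]), 't': array([ 0.643373  , -0.00108744,  1.07016246])}
side knob [([342.0, 219.0], 0.89)]
side bolt_long_c [([325.0, 185.0], 0.42)]
side bolt_short_c [([228.0, 242.0], 0.8), ([270.0, 278.0], 0.71), ([316.0, 221.0], 0.63)]
side anvil [([339.0, 222.0], 0.67)]
side dial [([342.0, 217.0], 0.83)]
top {'vfov': 48.423406271897335, 'cx': 322.97529478200903, 'cy': 204.13935352546264, 'R': array([[ 0.01852443, -0.99978209, -0.00962374],
       [-0.99635411, -0.01765748, -0.08346681],
       [ 0.08327869,  0.01113483, -0.99646409]]), 't': array([0.33517537, 0.58883238, 0.91011724])}
top knob [([345.0, 226.0], 0.69)]
top bolt_long_c [([374.0, 200.0], 0.59)]
top bolt_short_c [([311.0, 207.0], 0.57), ([301.0, 136.0], 0.49), ([257.0, 180.0], 0.47)]
top anvil [([344.0, 226.0], 0.79)]
top dial [([340.0, 223.0], 0.75)]
0.6 [-6.96202978e-01 -3.06345697e+00  5.34973164e-05] [-1.13967998  0.74669254  0.46765561]
```

View pics/side0.png

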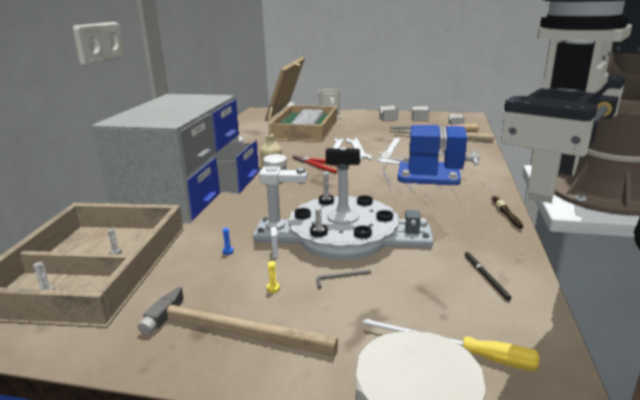

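View pics/top0.png

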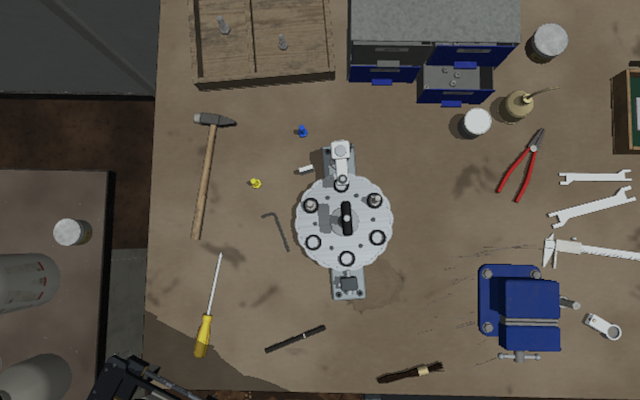

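```bash
cat > h.py <<'E'
import numpy as np, cv2
from cell import robot
def f(m): return 200/np.tan(np.radians(m["vfov"])/2)
def proj(m,X):
    c=np.asarray(m["R"])@X+m["t"]; return np.array([m["cx"],m["cy"]])+f(m)*c[:2]/c[2]
def ray(m,p):
    d=np.array([(p[0]-m["cx"])/f(m),(p[1]-m["cy"])/f(m),1]); R=np.asarray(m["R"]); return -R.T@m["t"], R.T@d
def at_z(m,p,z):
    C,d=ray(m,p); return C+d*(z-C[2])/d[2]
E
python3 - <<'E'
from h import *
T=robot.camera_model("top");S=robot.camera_model("side")
print("knob top z.175",at_z(T,(346,218),.175),"side z.16",at_z(S,(343,157),.16))
for c in ("side","top"):
  r=robot.cut_out("knob",c)
  for d in r[:2]: 
    ys,xs=np.where(d["region"]); print(c,d["p"],xs.min(),xs.max(),ys.min(),ys.max(),d["centre"])
a=cv2.imread("pics/side0.png")[135:260,250:440]; b=cv2.imread("pics/top0.png")[130:305,280:410]
cv2.imwrite("pics/c1.png",cv2.resize(a,None,fx=4,fy=4,interpolation=cv2.INTER_CUBIC))
cv2.imwrite("pics/c2.png",cv2.resize(b,None,fx=3.4,fy=3.4,interpolation=cv2.INTER_CUBIC))
E
```

```text
knob top z.175 [0.54641549 0.30306224 0.175     ] side z.16 [0.5452993  0.30504402 0.16      ]
side 0.65 288 398 147 249 [347.4, 215.5]
top 0.76 295 393 174 270 [343.9, 223.6]
```

View pics/c1.png

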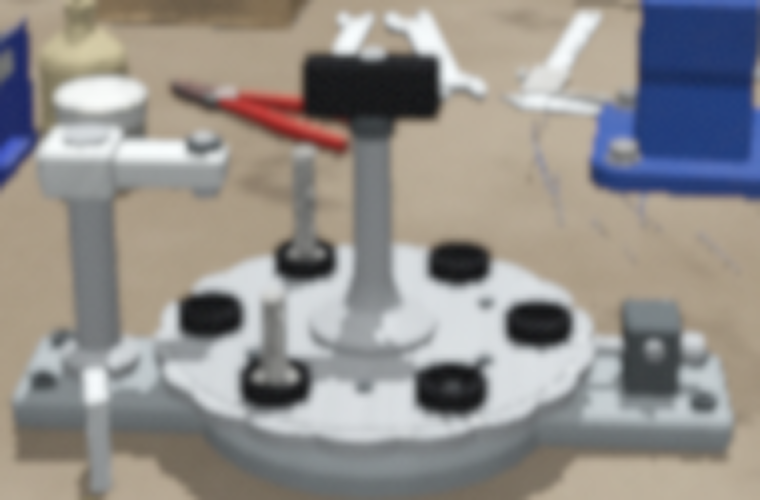

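View pics/c2.png

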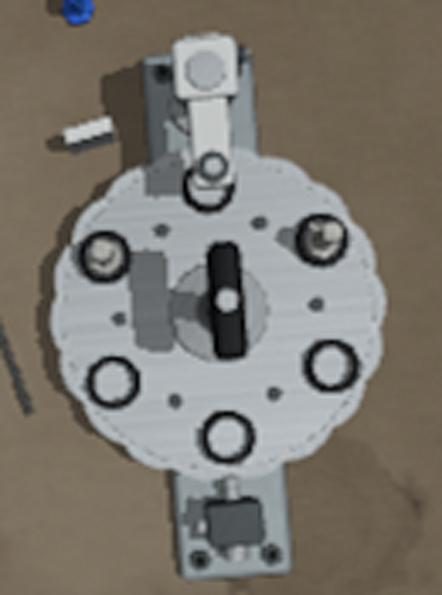

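The enlarged crop shows two bolts standing in nests. The far one in the side view is at (326,186), which is (374,200) in top. Its shank is about 110 px in the crop. The near one, at (318,220) in side and (311,207) in top, is about 87 px although it is closer to the camera. So the long bolt is the one on the right (−y), with the gauge at +x, and the dial must turn anticlockwise (+). The blue and yellow pieces on the bench at (228,242) and (270,278), and the bolts in the tray, are look-alikes. Next I hover over the knob.

```bash
cat >> h.py <<'E'
from scipy.spatial.transform import Rotation as Ro
def down(yaw): # tool y axis at angle yaw in world, z down
    y=np.array([np.cos(yaw),np.sin(yaw),0]); z=np.array([0,0,-1.]); return Ro.from_matrix(np.c_[np.cross(y,z),y,z]).as_rotvec()
E
python3 - <<'E'
from h import *
T=robot.camera_model("top")
a=at_z(T,(345.3,201.5),.175);b=at_z(T,(348.2,235),.175); d=a-b
print("len",np.linalg.norm(d),"yaw deg",np.degrees(np.arctan2(d[1],d[0])),"mid",(a+b)/2)
S=robot.camera_model("side")
for p,z in(((326,199),.045),((318,230),.045)): print("bolt base",at_z(S,p,z))
yaw=np.arctan2(d[1],d[0]); P=np.array([.546,.304,.154])
for k in(90,-90):
  for e in (0,60): 
    q=robot.inverse_kinematics(P,down(yaw+np.radians(k+e))); print(k,e,None if q is None else np.round(q,2))
E
```

```text
len 0.05934366911677486 yaw deg 5.748721826226763 mid [0.54609174 0.30174326 0.175     ]
bolt base [0.59184486 0.23370076 0.045     ]
bolt base [0.57999763 0.36731446 0.045     ]
90 0 [-0.59  0.51 -0.    1.67  0.    0.96  1.08]
90 60 [-0.44  0.52 -0.23  1.66  0.14  0.98  2.  ]
-90 0 [-1.01  0.57  0.64  1.71 -0.4   0.99 -1.7 ]
-90 60 [-0.88  0.53  0.42  1.7  -0.25  0.97 -0.79]
```

```bash
python3 - <<'E'
from h import *
robot.reach([.546,.303,.26],down(np.radians(95.7)))
print(robot.get_clock(),robot.get_ee_pos(),robot.get_force(),robot.get_torque())
m=robot.camera_model("wrist"); print(m)
cv2.imwrite("pics/w1.png",robot.snapshot("wrist"))
E
```

```text
2.1167 [0.54514122 0.30442568 0.25990855] [-0.10409203 -0.6847241  -0.39196429] [ 0.03012334 -0.00934967  0.01505622]
{'vfov': 65.70646984690485, 'cx': 321.24338539765023, 'cy': 205.94765915510132, 'mount': array([[ 1.89093582e-04, -9.65954792e-01, -2.58710851e-01,
         6.98590444e-02],
       [ 9.99999982e-01,  1.81788547e-04,  5.21588505e-05,
         4.24050227e-04],
       [-3.35242182e-06, -2.58710857e-01,  9.65954809e-01,
        -1.46763253e-01],
       [ 0.00000000e+00,  0.00000000e+00,  0.00000000e+00,
         1.00000000e+00]])}
```

View pics/w1.png

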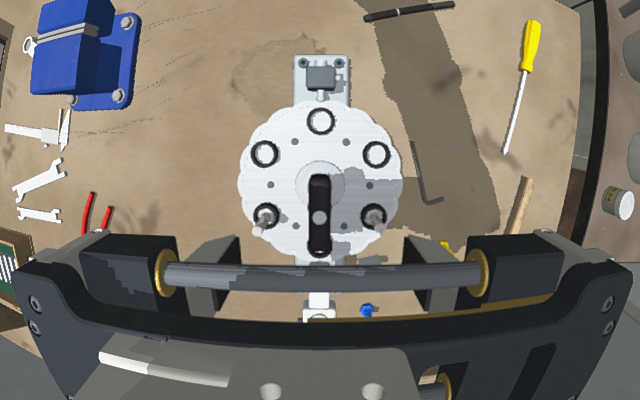

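The wrist view shows the black bar almost vertical, its steel button at (319,217), midway between the open fingers. I compute its centre and yaw, then descend.

```bash
python3 - <<'E'
from h import *
m=robot.camera_model("wrist"); M=m["mount"]
p=np.array(robot.get_ee_pos()); R=Ro.from_rotvec(robot.get_orientation()).as_matrix()
im=cv2.imread("pics/w1.png").max(2)
def wp(c,z):
    v=np.array([c[0]-m["cx"],c[1]-m["cy"]]); r=np.hypot(*v); th=r/f(m)
    d=np.r_[np.sin(th)*v/r,np.cos(th)]; d=R@(M[:3,:3]@d); C=p+R@M[:3,3]; return C+d*(z-C[2])/d[2]
for row in (185,200,232): 
    xs=np.where(im[row,295:345]<70)[0]+295; print(row,xs.min(),xs.max())
k=wp((319.5,217),.176); a=wp((319,176),.175); b=wp((320,250),.175); d=b-a
print(k,a,b,np.linalg.norm(d),np.degrees(np.arctan2(d[1],d[0])))
E
```

```text
185 309 330
200 309 329
232 309 329
[0.54588699 0.30385065 0.176     ] [0.51397278 0.30025326 0.175     ] [0.57402885 0.30707356 0.175     ] 0.06044210270478478 6.479073603885524
```

```bash
python3 - <<'E'
from h import *
o=down(np.radians(96))
robot.reach([.546,.3035,.22],o)
hit=robot.movel([.546,.3035,.153],feed=.08,force_limit=15)
print("hit",hit,robot.get_ee_pos(),robot.get_force())
robot.gripper_to(0.0,f_grip=45)
robot.sleep(.4)
print(robot.get_clock(),robot.get_grip_width()*92,robot.get_ee_pos(),robot.get_force(),robot.get_torque())
R=Ro.from_rotvec(robot.get_orientation()).as_matrix(); print(np.degrees(np.arctan2(R[1,1],R[0,1])))
cv2.imwrite("pics/s2.png",robot.snapshot("side")[90:290,200:500].repeat(2,0).repeat(2,1))
E
```

```text
hit False [0.5463278  0.30370571 0.15350696] [0.53700121 0.21351321 1.06759242]
4.975 20.186360802652224 [0.54607348 0.30292592 0.15295426] [-0.16744441 -5.23736875  1.78618186] [-1.0010554   0.0554031  -0.04280449]
95.97482030672505
```

View pics/s2.png

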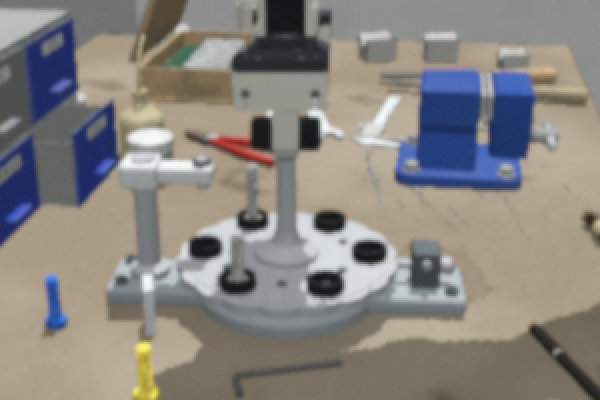

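The fingers hold the bar at (290,132) in the crop. The opening is 20 mm and the wrist force is small. Now I turn it anticlockwise in small steps, logging the wrist moment.

```bash
cat >> h.py <<'E'
Y0=96
def yaw():
    R=Ro.from_rotvec(robot.get_orientation()).as_matrix(); return np.degrees(np.arctan2(R[1,1],R[0,1]))-Y0
def turn(a):
    robot.reach([.546,.3035,.153],down(np.radians(Y0+a))); robot.sleep(.15)
    print(a,round(yaw(),1),"Mz %.3f"%robot.get_torque()[2],"F",np.round(robot.get_force(),1),"t",round(robot.get_clock(),2),"w %.1f"%(robot.get_grip_width()*92),np.round(np.array(robot.get_ee_pos())*1000,1))
E
python3 - <<'E'
from h import *
for a in range(4,45,4): turn(a)
E
```

```text
4 3.9 Mz -0.021 F [ 0.  -6.9  1.9] t 5.42 w 20.0 [546.1 302.9 152.9]
8 7.9 Mz 0.130 F [ 0.1 -5.3  2.8] t 5.83 w 19.9 [546.1 302.8 152.9]
12 11.9 Mz 0.280 F [ 0.4 -6.   1.6] t 6.22 w 19.8 [546.1 302.8 153. ]
16 15.9 Mz 0.301 F [ 0.5 -6.5  2.5] t 6.62 w 19.9 [546.1 302.7 152.9]
20 19.9 Mz 0.033 F [-0.5 -5.9  2. ] t 7.03 w 19.8 [546.1 302.6 152.9]
24 23.9 Mz -0.015 F [-0.4 -6.   1.1] t 7.42 w 19.8 [546.2 302.6 153. ]
28 27.9 Mz 0.193 F [-0.  -6.6  2.6] t 7.83 w 20.0 [546.2 302.5 152.9]
32 31.9 Mz 0.200 F [ 0.4 -6.7  2.6] t 8.22 w 19.6 [546.3 302.5 153. ]
36 35.9 Mz 0.295 F [-0.2 -6.5  1.7] t 8.62 w 19.7 [546.3 302.4 153. ]
40 39.9 Mz 0.019 F [ 0.3 -6.   1.1] t 9.03 w 19.7 [546.3 302.4 152.9]
44 43.9 Mz -0.075 F [ 0.5 -6.9  2.4] t 9.43 w 19.7 [546.4 302.3 152.9]
```

Two clicks felt: Mz drops from about 0.30 to about 0.03 near 18° and again near 38°. I go on to the third in finer steps at the end.

```bash
python3 - <<'E'
from h import *
for a in (48,52,56,58,60,61): turn(a)
cv2.imwrite("pics/s3.png",robot.snapshot("side")[130:270,240:440].repeat(4,0).repeat(4,1))
cv2.imwrite("pics/t3.png",robot.snapshot("top")[120:310,270:420].repeat(3,0).repeat(3,1))
E
```

```text
48 47.9 Mz 0.086 F [-0.1 -7.5  2.1] t 9.82 w 19.9 [546.4 302.3 153. ]
52 51.9 Mz 0.200 F [ 0.6 -6.7  1.4] t 10.22 w 19.8 [546.5 302.2 152.9]
56 55.9 Mz 0.307 F [ 1.3 -6.8  0.5] t 10.62 w 19.6 [546.6 302.2 153. ]
58 57.9 Mz 0.192 F [ 0.6 -7.2  2.6] t 11.03 w 19.4 [546.6 302.2 152.9]
60 59.9 Mz 0.026 F [ 1.  -7.5  1.1] t 11.43 w 20.0 [546.6 302.2 152.9]
61 60.9 Mz -0.051 F [ 1.6 -7.1  0.7] t 11.82 w 19.9 [546.6 302.2 153. ]
```

View pics/s3.png

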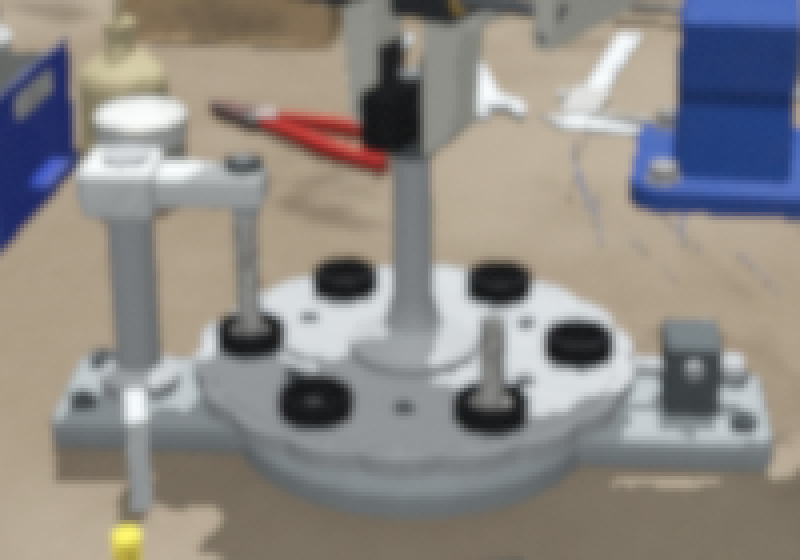

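View pics/t3.png

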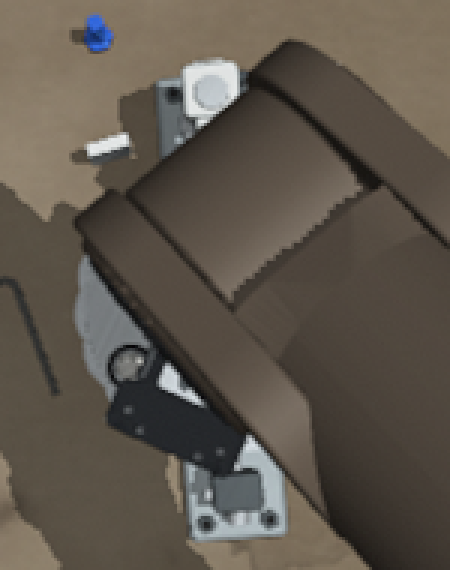

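The long bolt now stands upright below the anvil, at (251,270) in the crop. The short one is upright at (490,365). The nests are back on their starting pixels to within about 0.3 px: (302.7,213.7) before and (302.7,213.8) now, and (364.5,200.5) before and (364.7,200.7) now. The dial is therefore seated at 60°, within about 1°. I check stillness, then hand in.

```bash
python3 - <<'E'
from h import *
robot.sleep(.5)
for i in range(3): print(round(yaw(),2),"%.3f"%robot.get_torque()[2],robot.get_grip_width()*92,np.abs(robot.get_qvel()).max()); robot.sleep(.2)
robot.sign_off(); print(robot.get_clock())
E
```

```text
60.87 -0.103 19.85596469132913 0.0012194896445243883
60.87 -0.125 19.6092020838946 0.0015279666570485108
60.87 -0.150 20.00617462700431 0.0014109976095225368
the job is handed in; nothing more can be done
the job is handed in; nothing more can be done
```

The long bolt is under the anvil, with the ball in the third notch and the gripper still closed on the knob. I've handed the job in, and the hand-in reports no verdict.

**What I did:** The long bolt stood to the right of the gauge. I gripped the tee knob at 45 N and turned the dial anticlockwise. The three clicks came near 18°, 38° and 58°, where the wrist moment dropped from about 0.3 N m to near zero. I stopped at a gripper angle of 60.9° at about 12 s on the robot's clock.

**Last checks:**
- **Dial position:** in the side view, the nests are back on their starting pixels to within about 0.3 px, so the dial is at 60° to within about 1°.
- **Bolts:** both stand upright, the long one below the anvil.
- **Grip and stillness:** the jaws held a steady opening of about 20 mm, and the arm was still.
- **Gauge block and hex key:** both still in place in the last pictures; I did not measure them.

**What did not fully agree:** The wrist moment read −0.05 N m on stopping, then drifted from −0.10 to −0.15 N m over the last half second. The gripper angle did not change. It may be sensor noise or the ball settling, and I took no further picture after that drift. The top view could not confirm the anvil, because the arm hid it.

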